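Unplug a well of the thermometer calibration block

ROBOT

A 6-joint arm with a two-finger parallel gripper is mounted at the origin on the work surface; the furniture and walls round the work are solid. World frame = base frame: x ahead of the robot, y to its left, z up, the work surface at z = 0. Lengths are in m, angles in rad, forces in N, time in s.
With the tool pointing down it reaches from about 0.3 to 0.775 m from the base axis. Payload 14.6 kg.
Tool frame: the origin (TCP) lies on the mounting face of the last link; the fingertips stand 199 mm ahead of it and the grasp point (between the pads) lies 180 mm ahead of it; z points along the fingers, y is the direction in which the jaws open and shut (so a half turn about z gives the same grasp; the last joint's range is limited). The gripper opens to 94 mm and grips with 3 to 60 N. Pads are 16 mm wide; open, the fingers measure 119 mm over their backs; the gripper's body (75 mm by 177 mm) begins 78 mm behind the grasp point.
Start: joints at [-1.236, 0.3, 1.521, -0, 1.321, -0.067], TCP at [0.215, -0.506, 0.405] pointing down, gripper open.
Joint ranges: [-3.03, 3.03], [-0.79, 2.21], [0.23, 2.52], [-1.04, 4.18], [0, 3.07], [-2.55, 2.55]. Speed limits (rad/s): [2.22, 2.22, 2.57, 3.14, 3.14, 3.14].

INTERFACE

Orientations are given as [roll, pitch, yaw] about the fixed x, y, z axes, in that order (R = Rz(yaw) Ry(pitch) Rx(roll)).
In Python, from station import sensors, vision, job gives the robot as it stands. The module is installed in compiled form; this text tells all that it offers.
- The arm moves only by the tool arm_command, never from a script. Its argument "plan" is one flat list of numbers, 5 for each row, row after row: the closure, from -1 (fully open) to 1 (shut), so that 0 is half open, then the shift along the world's x, y, z scaled (see below), then the turn about the world's z scaled (see below). A call has 1 to 20 rows; each row is the pose to reach, as a shift and turn from the pose commanded when the call began; what a row does not reach only later rows make up. The controller multiplies each number of a shift by 400 mm and each number of a turn by 120 degrees. A row lasts 1/10 s, in which the tool goes at most 50 mm and 8.59 degrees, less where a joint would pass 70% of its speed; a pose out of reach is approached as far as the arm can. A call with a number of a shift or a turn outside -1 to 1 is refused whole. A call with a gripper value outside its range is refused whole. The fingers move at their own pace and stop on an object; "newtons" is the grip in N (left out, the last holds). Time passes only in rows, so rows that repeat a pose let the fingers close. It gives the time, the measured TCP pose, the force and the opening at its end, in the units of the state.
- sensors.get_obs(): the state, without advancing time (a new reading comes with each control period).
- vision.camera(name): name is "scene" or "top"; returns the picture (384x512x3 uint8, blue, green, red); there is no depth.
- vision.camera_params(name): a dict with "intrinsics" (3x3 intrinsics, pixels), "rvec" (rotation vector, rad) and "tvec" (3), from world to camera coordinates, as OpenCV has them. Camera axes: x right, y down, z forward; pixel columns grow to the right and rows downward; lengths in m; the calibration is good to about 2 mm. A picture is of the moment at which its call begins. camera_params takes no time and is no camera call.
- job.hand_in(): hands the job in, once; it reports no verdict.
Trained networks look in the newest picture that a camera, given by its name, has taken for a name from the list of things; names that differ only in an ending like _2 or _b are one class to them, and where a whole thing is asked for, a point or a joint stands for the part that bears it (a point fixed in the world has none). Each returns a list of dicts, best first, with "confidence" (0 to 1); they miss things now and then, are a little off and sometimes report something else, mostly with a low value. They report only what shows in the picture. A call takes as long as a camera call. They do not tell look-alikes from the thing itself.
- vision.search_frame(name, camera): "at" ([row, column] in pixels, amid what is visible of it).
- vision.silhouettes(name, camera): "mask" (384x512 bool, what is visible of it) and "at" ([row, column] in pixels, amid what is visible of it).
- vision.pinpoint(name, camera): "at" ([row, column] in pixels: a listed point, or the origin of a listed thing).
The state is a dict: "time_s": time; "qpos": joint angles; "joint_vel": joint speeds; "tau": joint torques, N m; "ee_pos": TCP position; "eef_rot": TCP orientation; "force": force on the tool from outside, world axes, zero at the start; "moment": the same for the moment, N m; "grip_width": finger opening in m.
Only numpy, scipy, OpenCV 4.12 (cv2) and the standard library are available. Lean on these libraries where they do the work, as an engineer would, in place of code of your own. Each camera call takes 0.05 s, during which the arm holds its last target.

TASK

A well of the calibration block has to be opened for a thermometer check. Take the press-fit stopper with the tall grip, loosen it by rocking it in its well, about ten degrees to the block's front long side (nearer the robot) and then about ten degrees to the rear, as often as you need, and pull it out. Leave it lying or standing in the grey tray; the low round-capped stopper stays plugged in.

Things in the scene. Friction and masses are not known exactly. Their poses are not given: they have to be found in the camera images.
- block: Aluminium block on a thin black base, fixed, 100 x 170 x 50 mm (x, y, z), yaw up to 0.35. Origin: centre of underside; z up, x from its front long side (nearer the robot) to its rear one. In its top two wells 30 mm deep at y = +45 and -45 mm, lined front and rear (-x, +x) with sprung rubber that grips the stem. Each holds a stopper; which is in which changes.
- stopper: Stopper to pull: black, loose, press-fit, 60 g, 86 mm tall. Origin: centre of foot, axes as the block's. Stem 24 x 24 mm to z = 36, collar 36 x 36 mm to z = 42, tall flat grip 20 mm thick (x; pinch here) and 44 mm wide (y) to z = 86. Plugged in, the foot is 20 mm above the bench (30 mm of stem in the well, 6 mm gap under the collar).
- stopper_grip (a point): Middle of the tall grip, 66 mm above the stopper's foot. In the well the stopper can lean about 12 degrees to the block's -x or +x side, about a pivot 15 mm above its foot, against the lining; not along y. A straight pull meets about 20 N; rocking loosens it. A lean counts above 5 degrees, with at least 5 mm of stem still in the well.
- low_stopper: The other stopper, to be left plugged in: the same black stem, but only a low round cap 40 mm across and 10 mm thick, its top 66 mm above the bench. Origin: centre of its foot.
- tray: Open grey plastic tray, fixed, 150 x 130 mm outside (x, y), 30 mm high, walls and floor 4 mm thick. Origin: centre of its underside, z up. It stands beside the block, left or right of it.
There are look-alikes about, which are no part of the job. What is shaped like the stopper but brown is not meant.

How it is judged:
On the way, in this order (a step that is already met when the one before it is completed fails the run):
1. the stopper, still in its well, leans over 5 degrees to the block's front (-x) side (angle between stopper's own z axis and vertical above 0.087 rad and x of stopper_grip in the frame of block below -0.002 m and z of stopper in the frame of block between 0.01 and 0.045 m), for 0.04 s.
2. then, still in its well, it leans over 5 degrees to the rear (+x) side (angle between stopper's own z axis and vertical above 0.087 rad and x of stopper_grip in the frame of block above 0.002 m and z of stopper in the frame of block between 0.01 and 0.045 m), for 0.04 s.
3. then it is drawn clear of the well (z of stopper in the frame of block above 0.052 m), for 0.04 s.
At the end, for the whole second after the job is handed in: The tall-gripped stopper lies or stands in the tray (its foot within the tray's walls and less than 45 mm above the tray's underside, the middle of its grip no more than 10 mm beyond the walls), at rest and released; the low stopper is within 8 mm of where it was (x of stopper_grip in the frame of tray between -0.085 and 0.085 m and y of stopper_grip in the frame of tray between -0.075 and 0.075 m and x of stopper in the frame of tray between -0.075 and 0.075 m and y of stopper in the frame of tray between -0.065 and 0.065 m and z of stopper in the frame of tray between 0 and 0.045 m and linear speed of stopper below 0.03 m/s and distance of low_stopper from where it was at the start of the episode below 0.008 m); the robot touches nothing.
It fails at once if the low stopper is pulled up or knocked (over 8 mm) (distance of low_stopper from where it was at the start of the episode above 0.008 m).
It also fails if it takes over 45 s, if anything falls off the work surface, if the arm or the gripper's body presses on something with over 40 N, if the wrist force passes 120 N, or if a joint passes its speed limit or range.

## Working session

There is one attempt and no reset: what is moved stays moved. The work goes in short steps, Python scripts to look and compute and a tool call to move; the robot and the scene stay as the last step left them, time stands still between calls to the robot, and variables do not carry over. Pictures are saved under pics/ and viewed, and the job is handed in when it is done.

Besides the shell and the picture viewer there is one more tool, called after "Call:" as name(argument=value, ...), one argument or row to a line, values as JSON. arm_command: Moves the arm, as the interface text tells. Its arguments: {"type":"object","properties":{"plan":{"type":"array"},"newtons":{"type":"number"}},"required":["plan"]}

```bash
mkdir -p pics; cat > h.py <<'E'
import numpy as np, cv2
from station import sensors, vision, job
def P(cam):
    p=vision.camera_params(cam); K=np.array(p["intrinsics"],float); r=np.array(p["rvec"],float).reshape(3); t=np.array(p["tvec"],float).reshape(3)
    return K,r,t
def proj(cam,X):
    K,r,t=P(cam); u=cv2.projectPoints(np.array(X,float).reshape(-1,1,3),r,t,K,None)[0].reshape(-1,2); return u[:,::-1]
def ray(cam,rc,z):
    K,r,t=P(cam); R=cv2.Rodrigues(r)[0]; c=-R.T@t; d=R.T@np.linalg.inv(K)@np.array([rc[1],rc[0],1.]); return c+d*(z-c[2])/d[2]
E
python3 - <<'E'
from h import *
for c in ("scene","top"):
    im=vision.camera(c); cv2.imwrite(f"pics/{c}0.png",im)
    K,r,t=P(c); R=cv2.Rodrigues(r)[0]; print(c,K[0,0],-R.T@t)
    for n in ("stopper","block","low_stopper","tray","stopper_grip"):
        print(n,[(np.round(d["at"],1).tolist(),round(d["confidence"],2)) for d in vision.pinpoint(n,c)][:5])
o=sensors.get_obs(); print(o["time_s"],o["ee_pos"],o["eef_rot"],o["grip_width"])
E
```

```text
scene 398.9939845189652 [-0.22945139 -0.85640443  0.64508244]
stopper [([293.1, 258.2], 0.91)]
block [([216.2, 309.4], 0.79)]
low_stopper []
tray [([177.1, 242.3], 0.65)]
stopper_grip [([271.8, 255.3], 0.68), ([183.5, 300.5], 0.63), ([202.2, 296.2], 0.23)]
top 487.8462040792315 [ 0.19640368 -0.06775063  1.39096478]
stopper [([147.8, 262.7], 0.75), ([251.0, 335.6], 0.41)]
block [([146.4, 281.8], 0.64)]
low_stopper [([150.7, 297.1], 0.45)]
tray [([155.3, 167.3], 0.72)]
stopper_grip [([140.6, 265.1], 0.58), ([252.5, 348.6], 0.52)]
0.6 [ 0.21508433 -0.50618231  0.40464415] [-3.14156697e+00 -7.46018145e-06  4.01778506e-01] 0.09393892328791227
```

View pics/scene0.png

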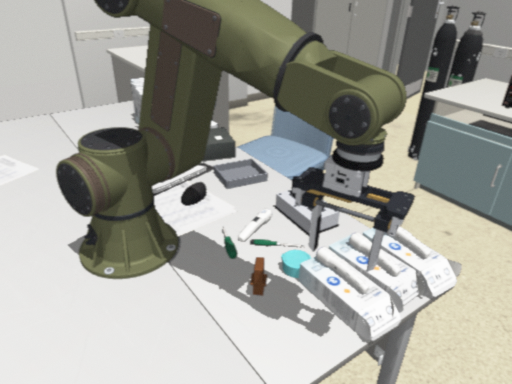

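View pics/top0.png

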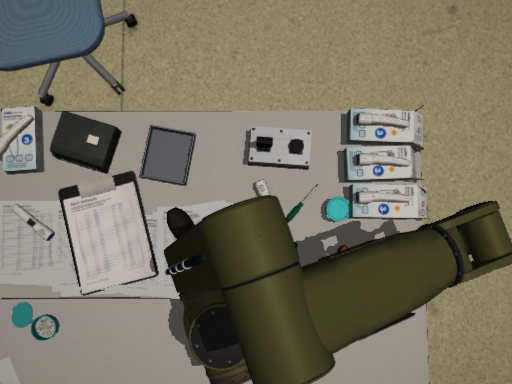

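The top view shows the block at about (147,281) and the tray at (155,167). Candidates: a black tall-grip stopper at top (143,264), a black low round cap at top (147,297), and a brown look-alike at scene (275,258), top (250,340). The left black one in the block fits. I'll confirm it with a crop and fit the block outline.

```bash
python3 - <<'E'
from h import *
im=vision.camera("top")
c=cv2.resize(im[110:195,130:325],None,fx=4,fy=4,interpolation=cv2.INTER_CUBIC); cv2.imwrite("pics/crop1.png",c)
for n in ("block","tray","stopper","low_stopper"):
    for d in vision.silhouettes(n,"top"):
        m=d["mask"].astype(np.uint8); (cx,cy),(w,h),a=cv2.minAreaRect(cv2.findNonZero(m)); 
        box=cv2.boxPoints(((cx,cy),(w,h),a))
        z={"block":.05,"tray":.03,"stopper":.106,"low_stopper":.066}[n]
        W=np.array([ray("top",(y,x),z)[:2] for x,y in box]); 
        e1=W[1]-W[0]; e2=W[2]-W[1]
        print(n,round(d["confidence"],2),m.sum(),"c px",round(cy,1),round(cx,1),"ctr",W.mean(0).round(4),"sides",np.linalg.norm(e1).round(4),np.linalg.norm(e2).round(4),"ang",np.degrees(np.arctan2(e1[1],e1[0])).round(1),np.degrees(np.arctan2(e2[1],e2[0])).round(1))
E
```

```text
block 0.63 2003 c px 147.6 279.5 ctr [ 0.4697 -0.1481] sides 0.1107 0.1726 ang -4.4 -94.5
tray 0.64 2599 c px 155.1 167.8 ctr [0.4536 0.1664] sides 0.1573 0.1385 ang -10.2 -101.7
stopper 0.61 198 c px 143.5 264.5 ctr [ 0.4694 -0.1048] sides 0.0402 0.0354 ang -90.2 179.5
stopper 0.52 21 c px 247.8 341.8 ctr [ 0.1908 -0.3057] sides 0.0175 0.0082 ang -72.0 -162.7
stopper 0.43 2042 c px 147.6 279.4 ctr [ 0.4584 -0.1447] sides 0.1064 0.1655 ang -4.3 -94.4
low_stopper 0.67 150 c px 146.0 297.0 ctr [ 0.4705 -0.1956] sides 0.0356 0.0353 ang -45.0 -136.0
```

View pics/crop1.png

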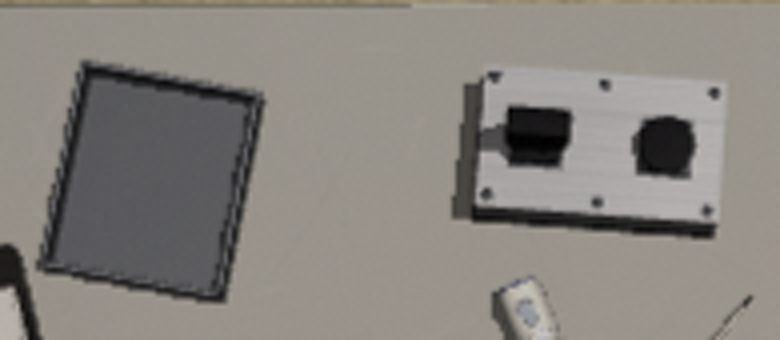

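The crop confirms it: the black tall flat grip (left well, about px (144,265)) is the target, and the round cap on the right (146,297) stays. Next I'll refine the block's pose.

```bash
python3 - <<'E'
from h import *
from scipy.optimize import least_squares
im=vision.camera("top"); g=cv2.cvtColor(im,cv2.COLOR_BGR2GRAY)
print(g[130:170:4,250:312:6])
m=((g>172)).astype(np.uint8); roi=np.zeros_like(m); roi[120:175,240:318]=1; m&=roi
n,l,s,c=cv2.connectedComponentsWithStats(m); k=1+np.argmax(s[1:,4]); mm=(l==k).astype(np.uint8)
r=cv2.minAreaRect(cv2.findNonZero(mm)); b=cv2.boxPoints(r); print(s[k],b.round(1).tolist())
W=np.array([ray("top",(y,x),.05)[:2] for x,y in b]); print(W.round(4),W.mean(0),[np.linalg.norm(W[i]-W[i-1]).round(4) for i in range(4)])
ctr=W.mean(0)
for n,z in (("stopper_grip",.086),("low_stopper",.02),("tray",0),("stopper",.02),("block",0)):
    for d in vision.pinpoint(n,"top")[:2]: print(n,d["confidence"],ray("top",d["at"],z).round(4))
def model(th,yaw):
    R=np.array([[np.cos(yaw),-np.sin(yaw)],[np.sin(yaw),np.cos(yaw)]]); return R,th
for yaw in (-.077,):
    R,_=model(0,yaw); p=ctr+R@[0,.045]; print("grip pred",p)
    q=[np.r_[p+R@[sx*.01,sy*.022],z] for z in (.106,.062) for sx,sy in((-1,-1),(1,-1),(1,1),(-1,1))]
    u=proj("top",q)
    bl=[np.r_[ctr+R@[sx*.05,sy*.085],.05] for sx,sy in((-1,-1),(1,-1),(1,1),(-1,1))]
    v=proj("top",bl)
    S=8; x0,y0=240,115
    cr=cv2.resize(im[115:180,240:325],None,fx=S,fy=S,interpolation=cv2.INTER_NEAREST)
    for pts,col in((u[:4],(0,0,255)),(v,(0,255,0))):
        pp=np.array([[(x+.5-x0)*S,(y+.5-y0)*S] for y,x in pts],np.int32); cv2.polylines(cr,[pp],True,col,1)
    cv2.imwrite("pics/fit1.png",cr)
E
```

```text
[[ 64 166 166 165 168  61 168 171 175 170 159]
 [ 85 164 162 164 163 166 169 170 171 175 173]
 [104 101  23  21 161 159 161 163 156 175 174]
 [103  29  21  26 167 168 168  24  23 176 174]
 [ 77  54   1   5 165 167 171  26  27 147 169]
 [166 149  30  15 168 171 171  22  28 176 166]
 [165 165 164 167 168 167 167 165  97 173 159]
 [ 76 165 166 164 165 164 172 174 176 175 154]
 [ 38  44  90 148 151 164 173 174 175 168 149]
 [147 147  85  70  46  17  30  36  36  39 150]]
[285 141  26  23 223] [[284.0, 161.0], [306.5, 138.5], [318.0, 150.0], [295.5, 172.5]]
[[ 0.4315 -0.1604]
 [ 0.495  -0.2241]
 [ 0.4623 -0.2557]
 [ 0.3991 -0.192 ]] [ 0.44699466 -0.20803898] [np.float64(0.0453), np.float64(0.0899), np.float64(0.0455), np.float64(0.0897)]
stopper_grip 0.57 [ 0.4796 -0.1087  0.086 ]
stopper_grip 0.45 [ 0.1773 -0.3225  0.086 ]
low_stopper 0.5 [ 0.463  -0.1936  0.02  ]
tray 0.72 [0.457  0.1663 0.    ]
stopper 0.59 [ 0.4821 -0.103   0.02  ]
stopper 0.53 [ 0.1761 -0.3096  0.02  ]
block 0.98 [ 0.4861 -0.1446  0.    ]
grip pred [ 0.45045624 -0.16317232]
```

View pics/fit1.png

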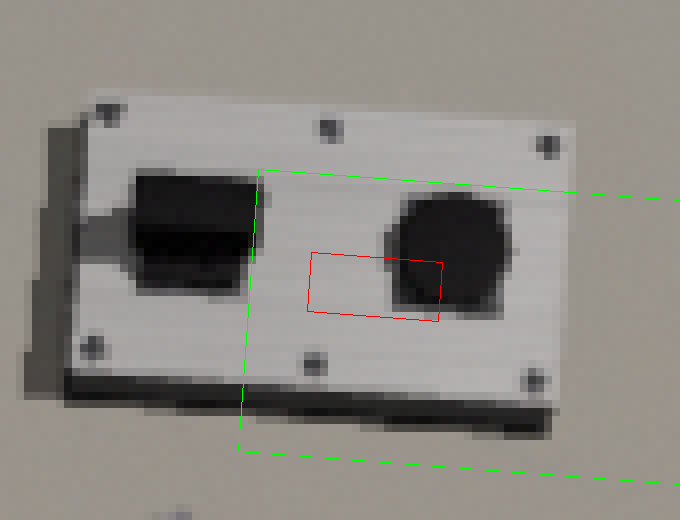

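```bash
python3 - <<'E'
from h import *
from scipy.optimize import least_squares
im=vision.camera("top")
c=np.array([(86,93),(576,122),(554,407),(66,372)],float)
px=np.c_[c[:,1]/8-.5+115,c[:,0]/8-.5+240]
W=np.array([ray("top",p,.05)[:2] for p in px]); 
M=np.array([(.05,.085),(.05,-.085),(-.05,-.085),(-.05,.085)])
rot=lambda a:np.array([[np.cos(a),-np.sin(a)],[np.sin(a),np.cos(a)]])
s=least_squares(lambda q:(M@rot(q[2]).T+q[:2]-W).ravel(),[.46,-.15,-.08]); q=s.x; print(q,s.fun.round(4)); R=rot(q[2])
print("grip",q[:2]+R@[0,.045],"low",q[:2]+R@[0,-.045])
ct=W*0
S=8;x0,y0=240,115
cr=cv2.resize(im[115:180,240:325],None,fx=S,fy=S,interpolation=cv2.INTER_NEAREST)
g=q[:2]+R@[0,.045]
for hx,hy,z,cc,col in((.01,.022,.106,g,(0,0,255)),(.018,.018,.062,g,(255,0,0)),(.05,.085,.05,q[:2],(0,255,0)),(.02,.02,.066,q[:2]+R@[0,-.045],(0,0,255))):
    v=proj("top",[np.r_[cc+R@[sx*hx,sy*hy],z] for sx,sy in((-1,-1),(1,-1),(1,1),(-1,1))])
    cv2.polylines(cr,[np.array([[(x+.5-x0)*S,(y+.5-y0)*S] for y,x in v],np.int32)],True,col,1)
cv2.imwrite("pics/fit2.png",cr)
# tray
t=np.array([(83,62),(265,95),(225,302),(40,268)],float); tp=np.c_[t[:,1]/4-.5+110,t[:,0]/4-.5+130]
T=np.array([ray("top",p,.03)[:2] for p in tp]); print("tray",T.mean(0),T.round(3).tolist())
E
```

```text
[ 0.47541029 -0.14848769 -0.07307861] [ 0.0007 -0.0005 -0.0009  0.0015  0.0004 -0.0004 -0.0002 -0.0006]
grip [ 0.4786959  -0.10360779] low [ 0.47212468 -0.19336758]
tray [0.45395156 0.16628969] [[0.54, 0.217], [0.516, 0.088], [0.368, 0.115], [0.392, 0.245]]
```

View pics/fit2.png

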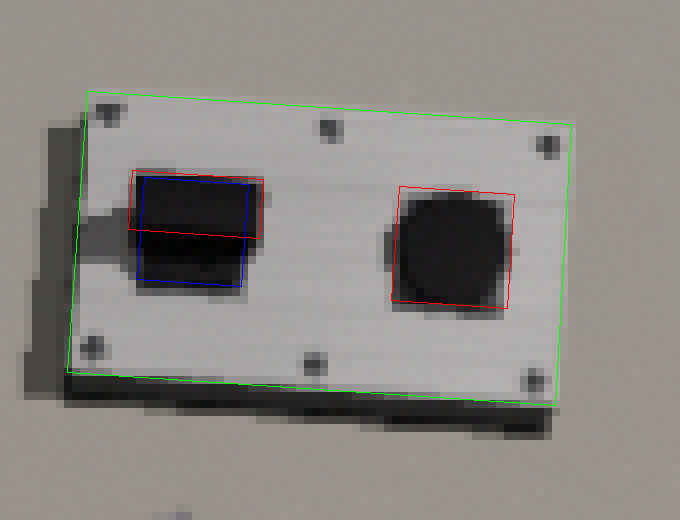

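Block pose is about (0.475, -0.148) with yaw -0.073, and the grip is at about (0.477, -0.104). Next is the move above it with the jaws along the block's x.

Call:
arm_command(
  plan=[0, 0.655, 1.0, 0, 0.523, 0, 0.655, 1.0, 0, 0.523, 0, 0.655, 1.0, 0, 0.523, 0, 0.655, 1.0, 0, 0.523, 0, 0.655, 1.0, 0, 0.523, 0, 0.655, 1.0, 0, 0.523, 0, 0.655, 1.0, 0, 0.523, 0, 0.655, 1.0, 0, 0.523, 0, 0.655, 1.0, 0, 0.523, 0, 0.655, 1.0, 0, 0.523, 0, 0.655, 1.0, 0, 0.523, 0, 0.655, 1.0, 0, 0.523, 0, 0.655, 1.0, 0, 0.523],
  newtons=30,
)

```text
time_s: 2.5
ee_pos: [0.4767, -0.1069, 0.4046]
eef_rot: [-3.141, 0.0, 1.496]
force: [-1.1, 0.0, -0.5]
grip_width: 0.0474
```

```bash
python3 - <<'E'
from h import *
im=vision.camera("scene"); cv2.imwrite("pics/s1.png",cv2.resize(im[100:280,180:400],None,fx=3,fy=3,interpolation=cv2.INTER_CUBIC))
print(sensors.get_obs()["time_s"])
E
```

```text
2.55
```

View pics/s1.png

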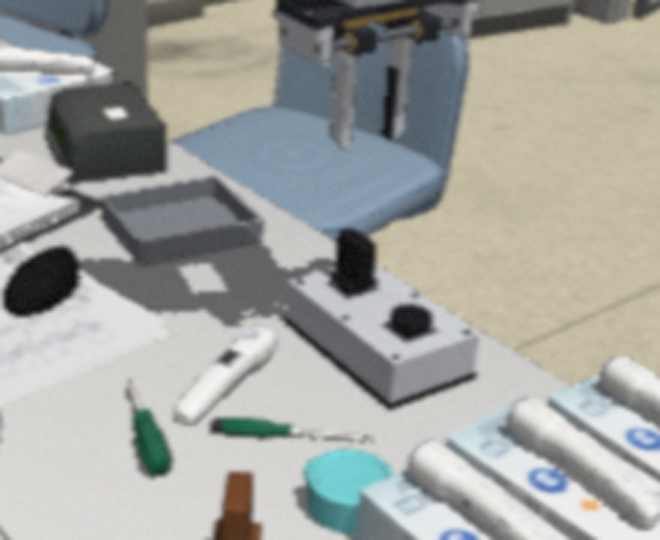

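The scene crop shows the black tall stopper at crop (355,260), about px (187,298), the low cap at (410,320), and the open fingers above the stopper. Next is the descent, until the tips sit beside the grip.

Call:
arm_command(
  plan=[0, 0, 0.008, -0.12, 0, 0, 0, 0.008, -0.24, 0, 0, 0, 0.008, -0.336, 0, 0, 0, 0.008, -0.336, 0, 0, 0, 0.008, -0.336, 0],
)

```text
time_s: 3.05
ee_pos: [0.4772, -0.1037, 0.2714]
eef_rot: [3.141, 0.0, 1.496]
force: [0.4, -0.7, 0.3]
grip_width: 0.0471
```

Call:
arm_command(
  plan=[0, -0.03, 0.002, 0, 0, 0, -0.045, 0.003, 0, 0, 0, -0.05, 0.004, 0, 0, 0, -0.05, 0.004, 0, 0],
)

```text
time_s: 3.45
ee_pos: [0.4583, -0.102, 0.2741]
eef_rot: [3.132, 0.002, 1.497]
force: [9.3, -1.3, 3.9]
grip_width: 0.0473
```

```bash
python3 - <<'E'
from h import *
im=vision.camera("scene"); cv2.imwrite("pics/s2.png",cv2.resize(im[130:250,230:370],None,fx=5,fy=5,interpolation=cv2.INTER_CUBIC))
E
```

```text
(no output)
```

View pics/s2.png

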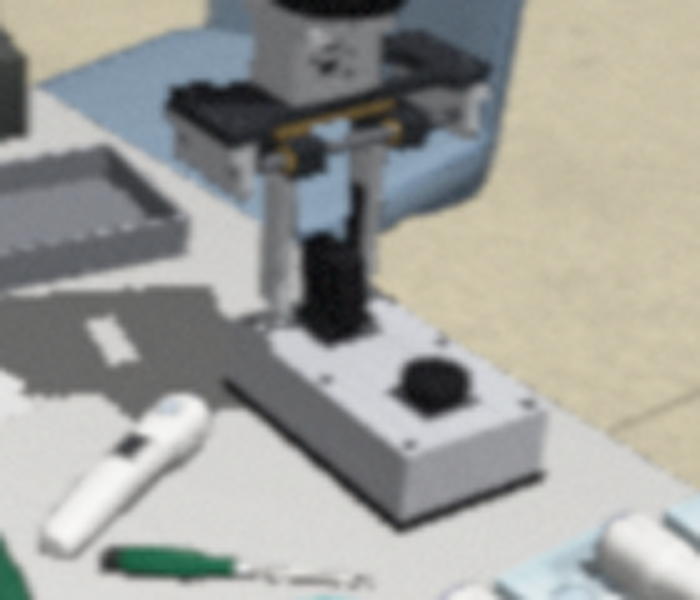

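The stopper (crop (335,290)) is starting to lean to the front, pushed by the rear finger at 9 N. I'll push further.

Call:
arm_command(
  plan=[0, -0.006, 0, 0, 0, 0, -0.01, 0.001, 0, 0, 0, -0.01, 0.001, 0, 0, 0, -0.01, 0.001, 0, 0],
)

```text
time_s: 3.9
ee_pos: [0.4553, -0.1017, 0.2749]
eef_rot: [3.128, 0.002, 1.496]
force: [16.3, -1.6, 6.0]
grip_width: 0.047
```

```bash
python3 - <<'E'
from h import *
im=vision.camera("scene"); cv2.imwrite("pics/s3.png",cv2.resize(im[130:250,230:370],None,fx=5,fy=5,interpolation=cv2.INTER_CUBIC))
E
```

```text
(no output)
```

View pics/s3.png

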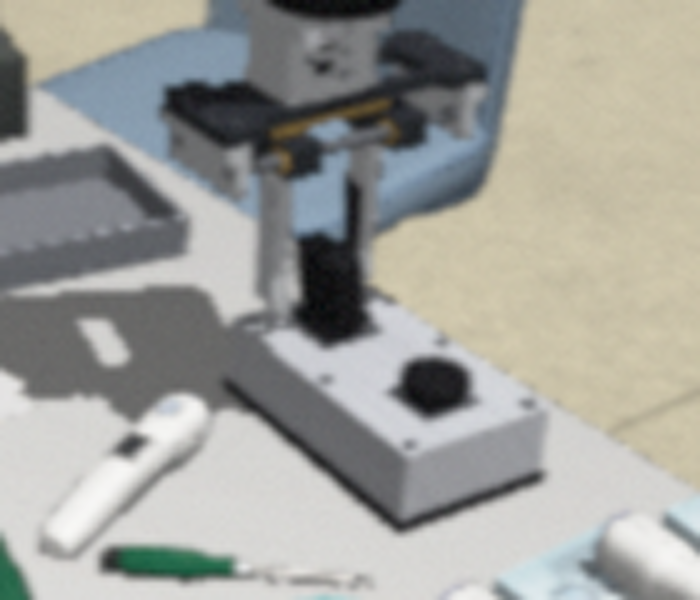

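Call:
arm_command(
  plan=[0, -0.006, 0, 0, 0, 0, -0.006, 0, 0, 0],
)

```text
time_s: 4.15
ee_pos: [0.4532, -0.1018, 0.2755]
eef_rot: [3.125, 0.003, 1.496]
force: [19.2, -0.2, 10.1]
grip_width: 0.0473
```

```bash
python3 - <<'E'
from h import *
from scipy.optimize import least_squares
im=vision.camera("scene")
b=np.array([.4745,-.1485]);yaw=-.073;R=np.array([[np.cos(yaw),-np.sin(yaw)],[np.sin(yaw),np.cos(yaw)]])
def pt(lean,x,y,z): # stopper coords->world
    c,s=np.cos(lean),np.sin(lean); X=c*x+s*(z-.015); Z=-s*x+c*(z-.015)+.035
    return np.r_[b+R@[X,.045+y],Z]
S=6;x0,y0=260,150
out=[]
for L in (0,-6,-11):
    cr=cv2.resize(im[150:215,260:325],None,fx=S,fy=S,interpolation=cv2.INTER_CUBIC)
    for zz in (.042,.086):
        v=proj("scene",[pt(np.radians(L),sx*.01,sy*.022,zz) for sx,sy in((-1,-1),(1,-1),(1,1),(-1,1))])
        cv2.polylines(cr,[np.array([[(x+.5-x0)*S,(y+.5-y0)*S] for y,x in v],np.int32)],True,(0,0,255),1)
    out.append(cr[:, :260])
cv2.imwrite("pics/s4.png",np.hstack(out))
E
```

```text
(no output)
```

View pics/s4.png

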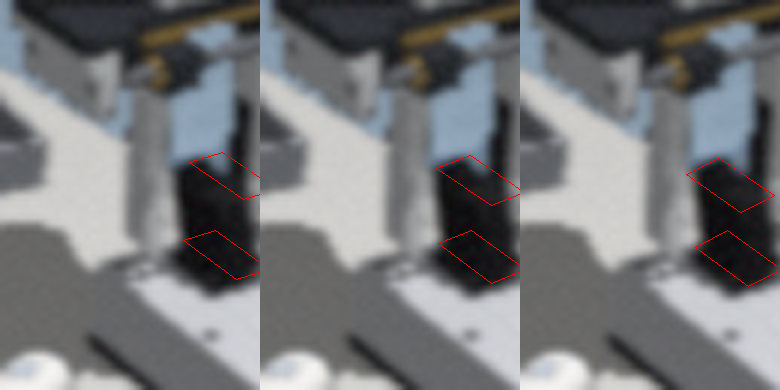

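The overlay matches a lean of roughly 11° to the front. Now I'll rock it to the rear.

Call:
arm_command(
  plan=[0, 0.04, -0.003, 0, 0, 0, 0.08, -0.006, 0, 0, 0, 0.1, -0.007, 0, 0, 0, 0.112, -0.008, 0, 0, 0, 0.12, -0.009, 0, 0, 0, 0.12, -0.009, 0, 0],
)

```text
time_s: 4.8
ee_pos: [0.4982, -0.1047, 0.2709]
eef_rot: [-3.139, -0.0, 1.497]
force: [-6.8, 0.7, 6.5]
grip_width: 0.0471
```

```bash
cat > ov.py <<'E'
from h import *
import sys
im=vision.camera("scene")
b=np.array([.4745,-.1485]);yaw=-.073;R=np.array([[np.cos(yaw),-np.sin(yaw)],[np.sin(yaw),np.cos(yaw)]])
def pt(lean,x,y,z):
    c,s=np.cos(lean),np.sin(lean); X=c*x+s*(z-.015); Z=-s*x+c*(z-.015)+.035
    return np.r_[b+R@[X,.045+y],Z]
S=6;x0,y0=270,150
out=[]
for L in map(int,sys.argv[2:]):
    cr=cv2.resize(im[150:215,270:325],None,fx=S,fy=S,interpolation=cv2.INTER_CUBIC)
    for zz in (.042,.086):
        v=proj("scene",[pt(np.radians(L),sx*.01,sy*.022,zz) for sx,sy in((-1,-1),(1,-1),(1,1),(-1,1))])
        cv2.polylines(cr,[np.array([[(x+.5-x0)*S,(y+.5-y0)*S] for y,x in v],np.int32)],True,(0,0,255),1)
    out.append(cr[:, :260])
cv2.imwrite("pics/"+sys.argv[1],np.hstack(out))
E
python3 ov.py s5.png 0 6 11
```

```text
(no output)
```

View pics/s5.png

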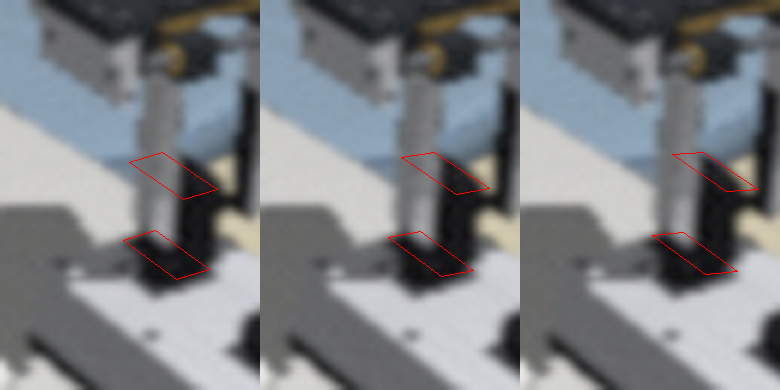

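The overlay matches roughly 10° to the rear. I'll push slightly more, do one extra rock for looseness, and finish centred.

Call:
arm_command(
  plan=[0, 0.01, -0.001, 0, 0, 0, 0.01, -0.001, 0, 0, 0, -0.06, 0.004, 0, 0, 0, -0.1, 0.007, 0, 0, 0, -0.114, 0.008, 0, 0, 0, -0.114, 0.008, 0, 0, 0, -0.05, 0.004, 0, 0, 0, 0, 0, 0, 0, 0, 0.01, -0.001, 0, 0, 0, 0.01, -0.001, 0, 0, 0, -0.054, 0.004, 0, 0, 0, -0.054, 0.004, 0, 0],
)

```text
time_s: 6.05
ee_pos: [0.4754, -0.1029, 0.2707]
eef_rot: [-3.141, -0.0, 1.497]
force: [-0.0, 0.1, 0.6]
grip_width: 0.0467
```

Call:
arm_command(
  plan=[1, 0, 0, 0, 0, 1, 0, 0, 0, 0, 1, 0, 0, 0, 0, 1, 0, 0, 0, 0, 1, 0, 0, 0, 0, 1, 0, 0, 0, 0],
  newtons=40,
)

```text
time_s: 6.65
ee_pos: [0.4779, -0.1032, 0.2712]
eef_rot: [3.138, 0.001, 1.497]
force: [3.0, -1.6, 7.1]
grip_width: 0.0199
```

```bash
python3 ov.py s6.png 0 6 
```

```text
(no output)
```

View pics/s6.png

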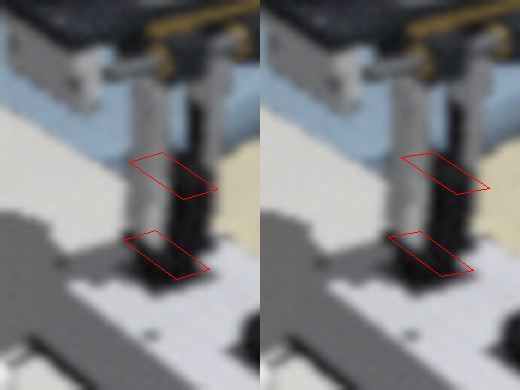

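It is gripped flat at 19.9 mm opening, upright in the well. Now the pull.

Call:
arm_command(
  plan=[1, 0, 0, 0.02, 0, 1, 0, 0, 0.05, 0, 1, 0, 0, 0.08, 0, 1, 0, 0, 0.13, 0, 1, 0, 0, 0.2, 0, 1, 0, 0, 0.25, 0, 1, 0, 0, 0.25, 0],
)

```text
time_s: 7.4
ee_pos: [0.4773, -0.103, 0.3729]
eef_rot: [3.138, 0.001, 1.497]
force: [0.4, 0.6, -1.2]
grip_width: 0.0202
```

```bash
python3 - <<'E'
from h import *
im=vision.camera("scene"); cv2.imwrite("pics/s7.png",cv2.resize(im[100:250,200:370],None,fx=4,fy=4,interpolation=cv2.INTER_CUBIC))
E
```

```text
(no output)
```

View pics/s7.png

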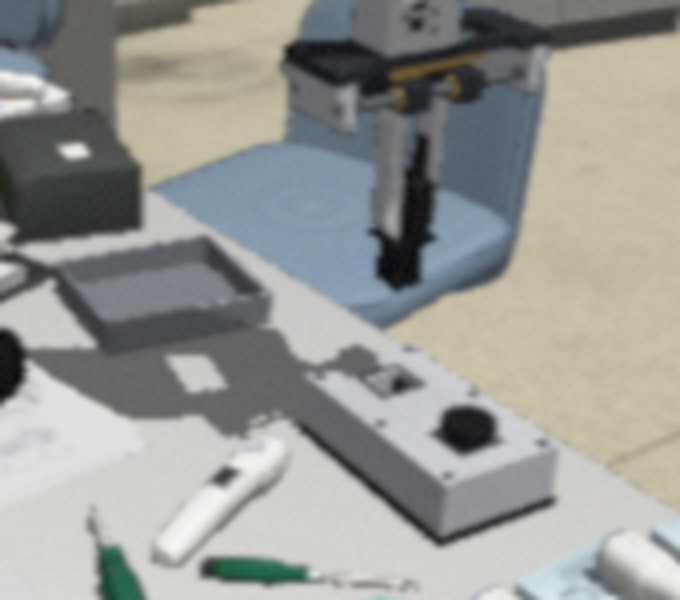

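The stopper is out and hangs upright at crop (400,250). The well is open and the low cap is still seated at (467,428). Moving over the tray.

Call:
arm_command(
  plan=[1, -0.058, 0.673, 0, -0.05, 1, -0.058, 0.673, 0, -0.05, 1, -0.058, 0.673, 0, -0.05, 1, -0.058, 0.673, 0, -0.05, 1, -0.058, 0.673, 0, -0.05, 1, -0.058, 0.673, 0, -0.05, 1, -0.058, 0.673, 0, -0.05, 1, -0.058, 0.673, 0, -0.05, 1, -0.058, 0.673, -0.1, -0.05, 1, -0.058, 0.673, -0.2, -0.05, 1, -0.058, 0.673, -0.25, -0.05, 1, -0.058, 0.673, -0.28, -0.05, 1, -0.058, 0.673, -0.285, -0.05, 1, -0.058, 0.673, -0.285, -0.05],
)

```text
time_s: 8.85
ee_pos: [0.4542, 0.1658, 0.2568]
eef_rot: [3.141, -0.0, 1.392]
force: [-0.1, 0.6, -0.3]
grip_width: 0.0197
```

```bash
python3 - <<'E'
from h import *
im=vision.camera("scene"); cv2.imwrite("pics/s8.png",cv2.resize(im[100:250,180:370],None,fx=4,fy=4,interpolation=cv2.INTER_CUBIC))
E
```

```text
(no output)
```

View pics/s8.png

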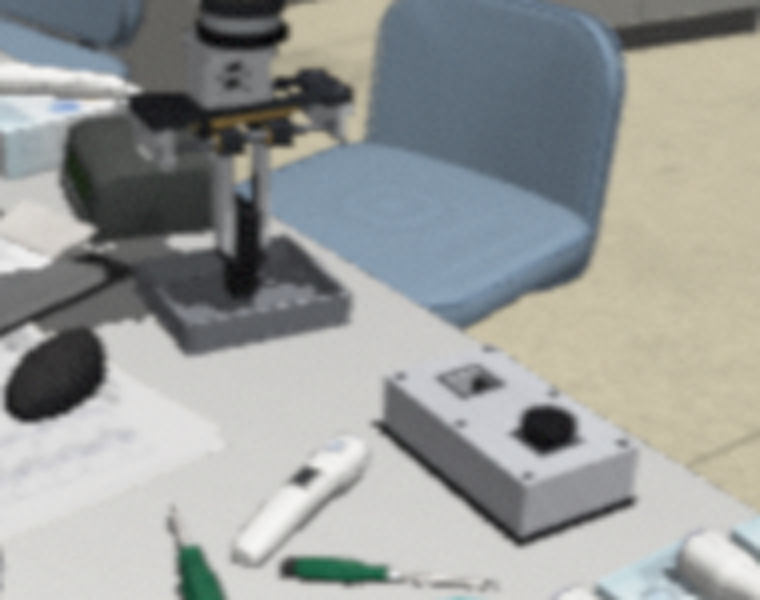

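The stopper is over the tray's middle at crop (240,260). I'll lower the last few mm until it touches.

Call:
arm_command(
  plan=[1, 0, 0, -0.005, 0, 1, 0, 0, -0.008, 0, 1, 0, 0, -0.008, 0],
)

```text
time_s: 9.2
ee_pos: [0.4539, 0.1662, 0.2533]
eef_rot: [3.141, -0.0, 1.393]
force: [-0.7, 0.7, 0.1]
grip_width: 0.0198
```

Call:
arm_command(
  plan=[1, 0, 0, -0.004, 0, 1, 0, 0, -0.008, 0, 1, 0, 0, -0.008, 0],
)

```text
time_s: 9.5
ee_pos: [0.4538, 0.1662, 0.2496]
eef_rot: [-3.141, 0.0, 1.392]
force: [-0.1, -0.5, -1.0]
grip_width: 0.0198
```

Call:
arm_command(
  plan=[1, 0, 0, -0.005, 0, 1, 0, 0, -0.01, 0, 1, 0, 0, -0.01, 0],
)

```text
time_s: 9.8
ee_pos: [0.4539, 0.1662, 0.2457]
eef_rot: [-3.141, 0.0, 1.392]
force: [-0.3, -0.6, -0.2]
grip_width: 0.02
```

Call:
arm_command(
  plan=[1, 0, 0, -0.005, 0, 1, 0, 0, -0.01, 0, 1, 0, 0, -0.01, 0],
)

```text
time_s: 10.1
ee_pos: [0.4541, 0.1665, 0.2452]
eef_rot: [3.141, -0.001, 1.393]
force: [-18.5, -2.6, 50.7]
grip_width: 0.0197
```

```bash
python3 - <<'E'
from h import *
im=vision.camera("scene"); cv2.imwrite("pics/s9.png",cv2.resize(im[130:200,200:280],None,fx=8,fy=8,interpolation=cv2.INTER_CUBIC))
o=sensors.get_obs(); g=np.array(o["ee_pos"])
for z in (.004,.015): print(z,proj("scene",[[g[0],g[1],z]]))
E
```

```text
0.004 [[176.09014121 239.73619514]]
0.015 [[173.26617429 239.74158551]]
```

View pics/s9.png

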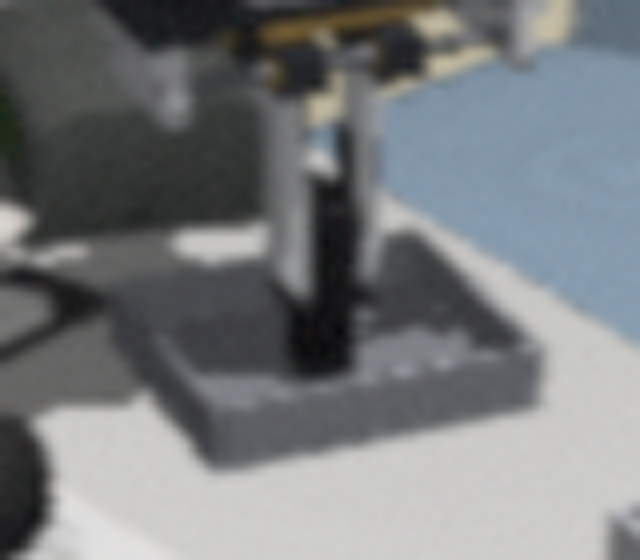

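Contact: the stopper's foot rests on the tray floor, at about crop (320,370). I'll relax the downward push, open, and retreat straight up.

Call:
arm_command(
  plan=[1, 0, 0, 0.007, 0, 1, 0, 0, 0.008, 0],
)

```text
time_s: 10.35
ee_pos: [0.4539, 0.1662, 0.2455]
eef_rot: [3.141, -0.0, 1.393]
force: [-0.6, -0.8, -0.5]
grip_width: 0.0197
```

Call:
arm_command(
  plan=[0.3, 0, 0, 0, 0, 0.3, 0, 0, 0, 0, 0, 0, 0, 0, 0, 0, 0, 0, 0, 0, 0, 0, 0, 0, 0],
)

```text
time_s: 10.85
ee_pos: [0.4538, 0.1662, 0.2447]
eef_rot: [-3.141, 0.0, 1.392]
force: [-0.3, 0.6, 0.0]
grip_width: 0.0471
```

Call:
arm_command(
  plan=[0, 0, 0, 0.03, 0, 0, 0, 0, 0.12, 0, 0, 0, 0, 0.24, 0, 0, 0, 0, 0.36, 0, 0, 0, 0, 0.4, 0, 0, 0, 0, 0.4, 0],
)

```text
time_s: 11.45
ee_pos: [0.4537, 0.1662, 0.4082]
eef_rot: [3.137, -0.002, 1.392]
force: [-0.7, 0.5, -0.8]
grip_width: 0.0471
```

```bash
python3 - <<'E'
from h import *
im=vision.camera("scene"); a=cv2.resize(im[130:260,180:340],None,fx=4,fy=4,interpolation=cv2.INTER_CUBIC)
cv2.imwrite("pics/s10.png",a)
t=vision.camera("top"); cv2.imwrite("pics/t10.png",cv2.resize(t[110:195,130:325],None,fx=4,fy=4,interpolation=cv2.INTER_CUBIC))
for d in vision.pinpoint("low_stopper","top")[:2]: print(d["confidence"],ray("top",d["at"],.02))
for d in vision.pinpoint("stopper","scene")[:3]: print(d)
E
```

```text
0.74 [ 0.45776106 -0.19492868  0.02      ]
{'at': [293.3, 255.5], 'confidence': 0.8}
{'at': [176.4, 240.9], 'confidence': 0.68}
```

View pics/s10.png

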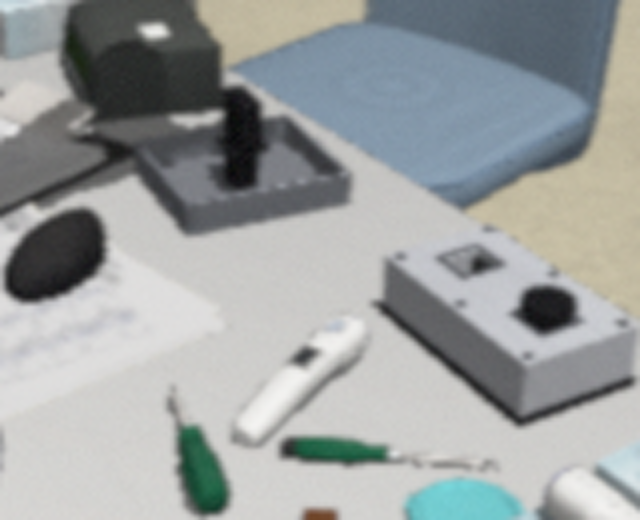

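View pics/t10.png

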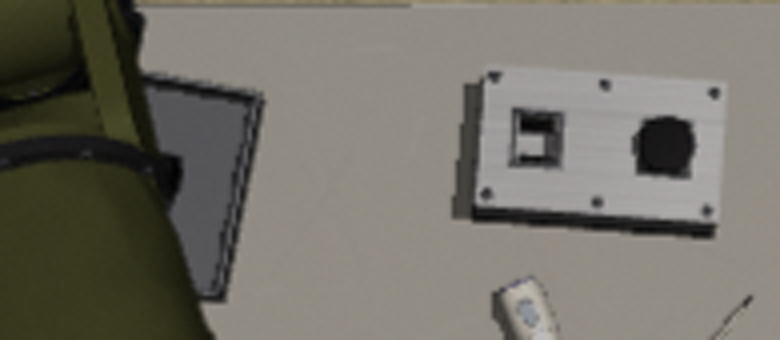

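The scene view shows the stopper standing in the tray at crop (240,140) with the gripper clear of it. In the top view the well at (537,138) is open and the low cap at (665,147) is where it was.

```bash
python3 -c "
from station import job,sensors
print(sensors.get_obs()['time_s']); print(job.hand_in())"
```

```text
11.65
the job is handed in; nothing more can be done
None
```

I loosened the black tall-grip stopper, pulled it out of its well and left it standing in the middle of the grey tray. I handed the job in at 11.65 s; no verdict was reported.

- **Rocking:** I rocked it to the front and then to the rear, twice. I checked the first two leans by overlaying the expected outline on the scene picture: about 11° to the front and about 10° to the rear. I did not measure the second rocking.
- **Pull:** I pinched it upright at 40 N and drew it out in one pull without trouble.
- **Last checks:** The stopper stands upright and released in the tray, with the gripper about 16 cm above where it let go. The well is open and the low stopper looks unmoved in the picture.
- **What disagreed:**
  - The stopper touched the tray floor about 8 mm lower than I had worked out. The cause is unconfirmed, but it may have risen in the well during rocking. The wrist force reached about 51 N for a moment on contact, below the 120 N limit, and I eased off before opening the gripper.
  - The network's position for the low stopper differed by about 5 mm between readings. In the top pictures it sits at the same pixels as before, so I took that as network noise.

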